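# Take the next kit carton from a gravity-fed dispenser

### The arm

A 7-joint arm with a two-finger parallel gripper is mounted at the origin on the work surface. World frame = base frame: x ahead of the robot, y to its left, z up, the work surface at z = 0. Lengths are in m, angles in rad, forces in N, time in s.
With the tool pointing down it reaches from about 0.425 to 0.875 m from the base axis. Payload 4.7 kg.
Tool frame: the origin (TCP) lies at the very end of the fingers, on their centre line; the grasp point (between the pads) lies 19 mm behind it; z points along the fingers, y is the direction in which the jaws open and shut (so a half turn about z gives the same grasp; the last joint's range is limited). The gripper opens to 85 mm and grips with 20 to 120 N. Pads are 22 mm wide; open, the fingers measure 114 mm over their backs; the gripper's body (76 mm by 85 mm) begins 54 mm behind the grasp point. The pads swing forward as they close: fully open they stand 13 mm farther back than shut.
Start: joints at [-1.177, 0.321, -0.07, 1.45, 0.023, 1.371, -0.057], TCP at [0.241, 0.604, 0.231] pointing down, gripper open.
Joint ranges: [-2.86, 2.86], [-0.3, 2.09], [-1.38, 1.24], [0.06, 2.45], [-1.56, 4.7], [0.09, 2.05], [-2.69, 2.69]. Speed limits (rad/s): [2.57, 2.57, 3.14, 3.14, 3.14, 3.14, 3.14].

### API

Orientations are given as a rotation vector (axis times angle).
In Python, from rig import telemetry, vision, manip gives the robot as it stands.
- The arm moves only by the shell command python3 -m jog 'ROWS' [FORCE]. ROWS is JSON, a list that holds one entry, the list of rows, each a list of 7 numbers: the shift along the tool's x, y, z in cm, then the turn, a rotation vector about the tool's x, y, z in degrees, then the finger opening in cm, from 0 to 8.54. In form: [[[dx, dy, dz, ax, ay, az, fingers], ...]]. A call has 1 to 12 rows; each row is the pose to reach, as a shift and turn from the pose commanded when the call began, along the tool's axes at that moment; what a row does not reach only later rows make up. A row lasts 1/12 s, in which the tool goes at most 41.7 mm and 7.16 degrees, less where a joint would pass 70% of its speed; a pose out of reach is approached as far as the arm can. A call with a gripper value outside its range is refused whole. The fingers move at their own pace and stop on an object; FORCE is the grip in N (left out, the last holds). Time passes only in rows, so rows that repeat a pose let the fingers close. It gives the time, the measured TCP pose, the force and the opening at its end, in the units of the state.
- telemetry.observe(): the state, without advancing time (a new reading comes with each control period).
- vision.camera(name): name is "scene" or "top" or "wrist"; returns a dict with "image" (480x640x3 uint8, red, green, blue), "z_map" (480x640 float32, m along the optical axis (not along the pixel's ray), 0 where there is no reading), "vfov" (degrees; the focal length in pixels is half the picture's height over the tangent of half this angle, whatever the lens; pixels are square), "cx", "cy" (the principal point, pixels), "extrinsics" (4x4, takes a point from camera to world coordinates); the wrist camera has in their place "mount" (4x4, takes a point from camera to tool coordinates, whose origin is the TCP and whose axes are the flange's). Camera axes: x right, y down, z forward; pixel columns grow to the right and rows downward; lengths in m; the calibration is good to about 2 mm. The wrist camera is an equidistant fisheye: a pixel r from the principal point sees the ray r / f radians off the axis. A picture is of the moment at which its call begins: read the wrist's pose just before it.
- manip.hand_in(): hands the job in, once; it reports no verdict.
The state is a dict: "t": time; "joint_positions": joint angles; "qvel": joint speeds; "joint_torque": joint torques, N m; "eef_pos": TCP position; "tcp_rot": TCP orientation; "contact_force": force on the tool from outside, world axes, zero at the start; "torque": the same for the moment, N m; "opening": finger opening in m.
Only numpy, scipy, OpenCV 4.12 (cv2) and the standard library are available. Lean on these libraries where they do the work, as an engineer would, in place of code of your own. Each camera call takes 0.05 s, during which the arm holds its last target.

### The job

Take the bottom carton, the oldest one, from the clear dispenser: draw it out through the mouth so that the other three drop down flat behind it and stay in the column. Then lay it in the white tray, flat on the tray's floor, the same way up and square with the tray's sides. Set it down, do not drop it, and leave the vial box, the bottle and the tip box where they stand.

Things in the scene. Friction and masses are not known exactly. Their poses are not given: they have to be found in the camera images.
- dispenser: Fixed gravity-fed dispenser of clear sheet holding a stack of four cartons. Origin: column centre, on the bench; z up, x to the closed back (mouth at -x, facing roughly the robot's right). Cartons stand on an 8 mm thick metal foot plate, 100 mm wide (y), x = -93 to 57 mm. Column 92 x 65 mm inside (x, y), sheet 4 mm, open top at z = 225 mm. Nothing latches: weight and friction only.
- mouth (a point): Middle of the mouth's sill: in the plane of the column's inner front (46 mm from the column's centre), on the foot plate. Axes as the dispenser's. Up to 62 mm above the bench the front and the front halves of both sides are cut away, so the bottom carton's front half lies bare. Above that, two front lips (19 mm wide, at the corners, 4 mm thick) hold back the upper cartons.
- carton1: Bottom carton, the one to take. All four are alike: stiff closed white cartons with a dull printed band low down, 84 mm long (x), 58 mm wide (y), 48 mm high (z), 0.1 to 0.2 kg. Origin: centre of the underside; z up. At the start its x axis is the dispenser's within about 1 degree and it is centred in the column within about 3 mm.
- carton2: Second carton from the bottom, standing on carton1; same size and axes. It must drop onto the foot plate.
- carton3: Third carton from the bottom; same size and axes.
- carton4: Top carton of the stack; same size and axes. Its top is 200 mm above the bench at the start.
- tray: Shallow white open tray, fixed on the bench, empty. Origin: centre of its underside, on the bench; x, y along its sides, z up. Inside 170 mm (x) by 210 mm (y); floor 4 mm above the bench; rim 27 mm above the bench, rim outside 194 x 234 mm.
- vialbox: Bystander: square orange vial box with white screw caps on top, 133 x 133 x 55 mm, on the bench behind the dispenser's back. Origin: centre of its underside.
- spray: Bystander: white plastic bottle, 60 mm across, 120 mm high, on the bench, farther from the robot than the tray and the dispenser. Origin: centre of its underside.
- tipbox: Bystander: grey box with a clear lid, 80 x 120 mm, 67 mm high, on the bench behind the dispenser and farther from the robot. Origin: centre of its underside.

How it is judged:
By the outcome, as a careful person would: the job done as asked, in the order asked, and still so for the second after the job is handed in, with the robot touching nothing.
It also fails if it takes over 48 s, if anything falls off the work surface, if the arm or the gripper's body presses on something with over 40 N, if the wrist force passes 120 N, or if a joint passes its speed limit or range.

## Working session

There is one attempt and no reset: what is moved stays moved. The work goes in short steps, Python scripts to look and compute and a shell command to move; the robot and the scene stay as the last step left them, time stands still between calls to the robot, and variables do not carry over. Pictures are saved under pics/ and viewed, and the job is handed in when it is done.

```bash
ls; mkdir -p pics; cat > h.py <<'E'
import numpy as np, cv2
from rig import telemetry, vision, manip
def snap(name,fn):
    s=telemetry.observe(); c=vision.camera(name)
    cv2.imwrite('pics/'+fn+'.png',c['image'][:,:,::-1]); np.savez(''+fn+'.npz',pos=s['eef_pos'],rot=s['tcp_rot'],**c); return s,c
def cloud(c):
    h,w=c['z_map'].shape; f=h/2/np.tan(np.radians(float(c['vfov']))/2)
    v,u=np.mgrid[:h,:w]; z=c['z_map']
    P=np.stack([(u-c['cx'])/f*z,(v-c['cy'])/f*z,z],-1)
    E=c['extrinsics']; return P@E[:3,:3].T+E[:3,3]
def onplane(c,u,v,zp):
    f=240/np.tan(np.radians(float(c['vfov']))/2); E=c['extrinsics']
    d=E[:3,:3]@np.array([(u-c['cx'])/f,(v-c['cy'])/f,1]); o=E[:3,3]
    return o+d*(zp-o[2])/d[2]
E
python3 - <<'E'
from h import *
print(telemetry.observe())
for n in ['scene','top','wrist']:
    s,c=snap(n,n+'0'); print(n,c['vfov'],c['cx'],c['cy']); print(np.round(c.get('extrinsics',c.get('mount')),3))
E
```

```text
pics
{'t': 0.0, 'joint_positions': array([-1.17683259,  0.32180947, -0.07009423,  1.45166853,  0.02261843,
        1.37078586, -0.05690015]), 'qvel': array([-0.00051807, -0.0004563 , -0.00050396, -0.0006613 ,  0.00057136,
        0.00029746,  0.00163019]), 'joint_torque': array([-5.02096354e-04, -4.93573415e+01, -3.82160665e-01, -3.14331293e+01,
        1.30820493e-02,  1.14245104e-02,  6.05907218e-06]), 'eef_pos': array([0.24086532, 0.6031537 , 0.23023561]), 'tcp_rot': array([-5.92994868e-01, -3.08486921e+00,  2.93417042e-03]), 'contact_force': array([-0.45306534, -0.41061301,  0.54275568]), 'torque': array([-0.00866118,  0.0221568 , -0.00991859]), 'opening': 0.08536225318173518}
scene 46.60191450675577 319.9473643516215 240.07130981597263
[[ 0.504  0.506 -0.7    1.286]
 [ 0.864 -0.302  0.404 -0.35 ]
 [-0.007 -0.808 -0.589  0.705]
 [ 0.     0.     0.     1.   ]]
top 46.34295876994317 331.0508762452243 250.45945091832345
[[ 0.006 -0.98   0.197  0.331]
 [-1.    -0.006  0.005  0.027]
 [-0.004 -0.197 -0.98   1.324]
 [ 0.     0.     0.     1.   ]]
wrist 65.70646984690485 321.38677116370104 235.64778501358725
[[-0.    -0.964 -0.265  0.067]
 [ 1.    -0.001  0.    -0.   ]
 [-0.001 -0.265  0.964 -0.143]
 [ 0.     0.     0.     1.   ]]
```

View pics/scene0.png

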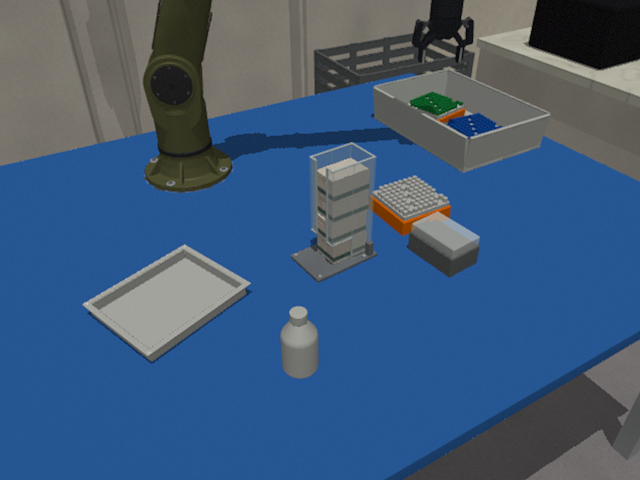

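View pics/top0.png

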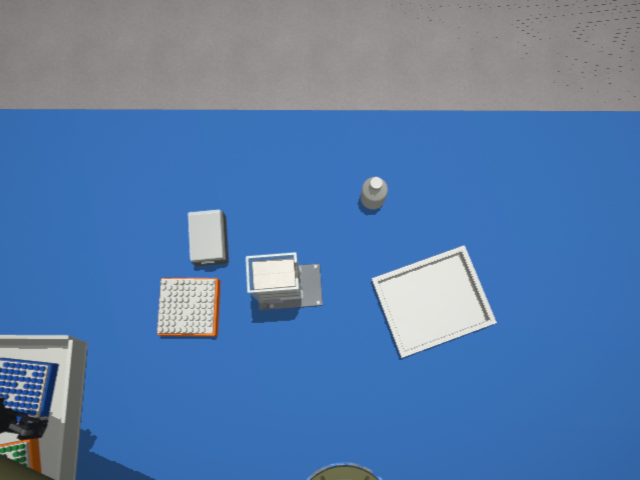

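View pics/wrist0.png

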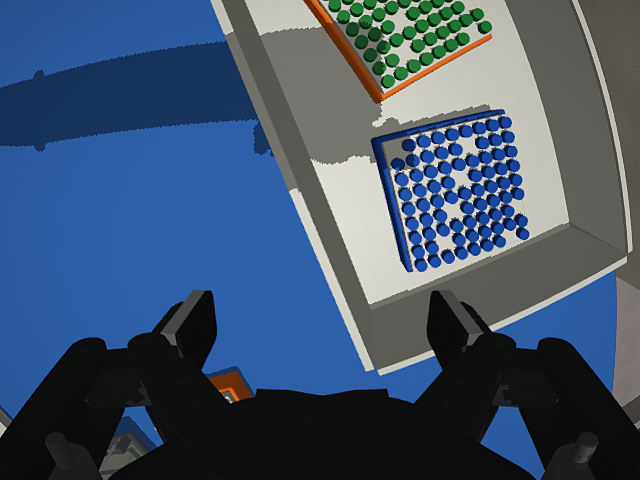

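The scene view shows the dispenser at about (342,210), the tray at (167,300) and the bottle at (299,342). In the top view the dispenser's column is at (273,275) with its foot plate sticking out to the right at (311,286). The tray is at (434,302), turned about 15°. Next I measure them.

```bash
cat > m.py <<'E'
from h import *
c=dict(np.load('top0.npz')); P=cloud(c)
hsv=cv2.cvtColor(c['image'],cv2.COLOR_RGB2HSV)
nb=((hsv[...,1]<70)).astype(np.uint8)
# tray
m=nb.copy(); m[:, :350]=0; m[:235]=0; m[370:]=0
n,l,st,_=cv2.connectedComponentsWithStats(m); k=1+np.argmax(st[1:,4]); 
cs,_=cv2.findContours((l==k).astype(np.uint8),0,2); r=cv2.minAreaRect(cs[0]); print('tray px',r,cv2.boxPoints(r))
q=cv2.convexHull(cs[0]); ap=cv2.approxPolyDP(q,8,True)[:,0]; print(ap)
W=np.array([onplane(c,u,v,.027) for u,v in q[:,0]])[:,:2].astype(np.float32)
print('tray world',cv2.minAreaRect(W), cv2.boxPoints(cv2.minAreaRect(W)))
sel=l==k; print('rim z',np.percentile(P[sel][:,2],[5,50,95]))
# foot
reg=P[255:320,235:330]; 
z=reg[...,2]; print('z hist',np.histogram(z,bins=np.arange(0,.25,.01)))
hs=hsv[286,296:330]; print(hs.tolist()); print(np.round(P[286,296:330,2],4))
E
python3 m.py; python3 - <<'E'
import cv2
a=cv2.imread('pics/top0.png')[235:325,230:340]; cv2.imwrite('pics/topz.png',cv2.resize(a,None,fx=6.5,fy=6.5,interpolation=0))
a=cv2.imread('pics/scene0.png')[135:285,280:390]; cv2.imwrite('pics/scz.png',cv2.resize(a,None,fx=4,fy=4,interpolation=0))
E
```

```text
tray px ((433.6232604980469, 300.4218444824219), (85.35749816894531, 102.05787658691406), 69.71744537353516) [[370.9638  278.07858]
 [466.69354 242.70023]
 [496.2827  322.7651 ]
 [400.55298 358.14346]]
[[464 246]
 [496 322]
 [401 357]
 [372 278]]
tray world ((0.47512567043304443, -0.20419082045555115), (0.19490014016628265, 0.23525726795196533), 20.120397567749023) [[ 0.34315926 -0.12726308]
 [ 0.42408636 -0.34816304]
 [ 0.6070921  -0.28111857]
 [ 0.526165   -0.0602186 ]]
rim z [-5.78340507e-05  5.11832850e-03  2.89681547e-02]
z hist (array([2247,  281,   10,   37,   17,   14,   24,   32,   33,   35,   53,
         28,   37,   33,   31,   38,   56,   59,   75,  648,  745,  104,
        320,    6]), array([0.  , 0.01, 0.02, 0.03, 0.04, 0.05, 0.06, 0.07, 0.08, 0.09, 0.1 ,
       0.11, 0.12, 0.13, 0.14, 0.15, 0.16, 0.17, 0.18, 0.19, 0.2 , 0.21,
       0.22, 0.23, 0.24]))
[[77, 8, 222], [77, 8, 230], [79, 11, 188], [75, 12, 126], [90, 13, 121], [98, 15, 137], [102, 17, 147], [103, 16, 147], [107, 16, 147], [105, 14, 146], [105, 14, 145], [105, 14, 145], [101, 14, 145], [101, 14, 145], [101, 14, 146], [103, 16, 148], [102, 17, 149], [102, 17, 149], [101, 14, 147], [105, 14, 147], [101, 14, 147], [103, 16, 147], [105, 14, 147], [105, 17, 146], [107, 41, 143], [108, 120, 162], [107, 169, 184], [107, 173, 187], [107, 173, 187], [107, 173, 187], [107, 175, 187], [107, 175, 187], [107, 175, 187], [107, 175, 187]]
[ 1.833e-01  2.261e-01  2.254e-01  1.939e-01  1.324e+00  8.800e-03
  7.500e-03  5.400e-03  5.300e-03  7.600e-03  6.400e-03  4.200e-03
  8.000e-03  1.010e-02  6.800e-03  8.900e-03  1.140e-02  7.200e-03
  1.130e-02  9.000e-03  1.040e-02  6.500e-03  1.620e-02  1.130e-02
  9.000e-03  8.600e-03 -2.500e-03 -1.800e-03  1.000e-04  0.000e+00
  2.000e-04  8.000e-04 -3.000e-04 -3.000e-04]
```

View pics/topz.png

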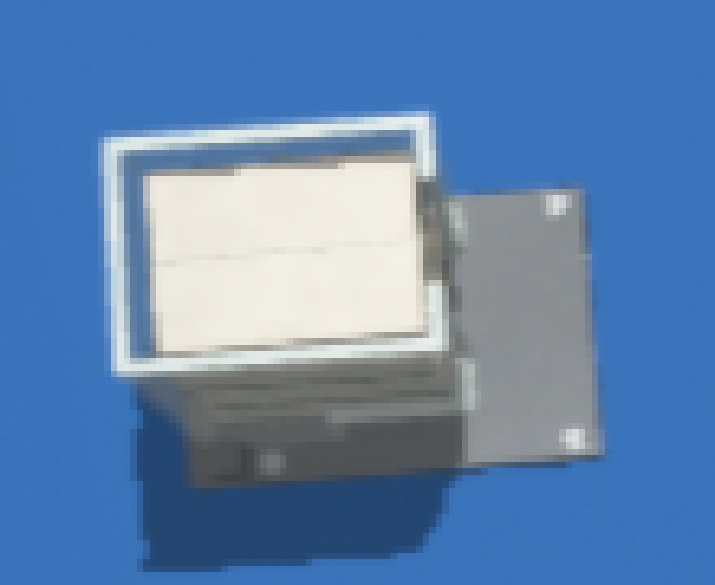

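View pics/scz.png

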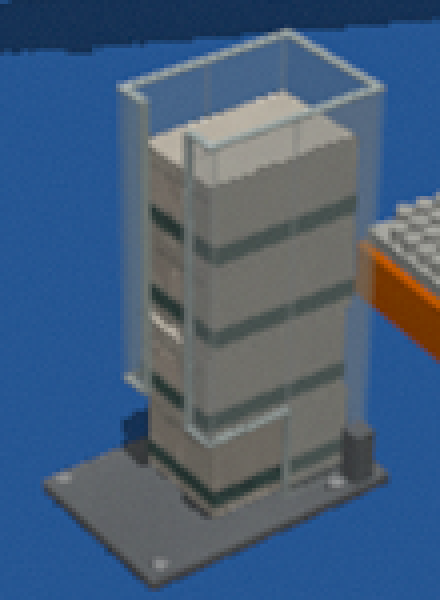

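The enlarged top view shows the column rim's corners at (104,137), (432,113), (447,345) and (115,375). The foot plate's corners are at (583,190), (600,455) and (190,487). In the enlarged scene view the bottom carton's front half is bare, between the cut-away sides.

```bash
python3 - <<'E'
from h import *
c=dict(np.load('top0.npz'))
def g(L,z):
    return np.array([onplane(c,230+x/6.5-.5,235+y/6.5-.5,z)[:2] for x,y in L])
T=g([(104,137),(432,113),(447,345),(115,375)],.225); F=g([(583,190),(600,455),(190,487)],.008)
print(T.round(4),T.mean(0)); print(F.round(4))
for a,b in [(T[0],T[1]),(T[3],T[2]),(T[0],T[3]),(T[1],T[2]),(F[0],F[1]),(F[2],F[1])]:
    d=b-a; print(np.linalg.norm(d).round(4),np.degrees(np.arctan2(d[1],d[0])).round(2))
C4=g([(145,175),(412,155),(425,335),(155,352)],.2);print(C4.round(4),C4.mean(0))
# scene
s=dict(np.load('scene0.npz'))
def gs(L,z): return np.array([onplane(s,280+x/4-.5,135+y/4-.5,z)[:2] for x,y in L])
Fs=gs([(43,487),(152,586),(388,480)],.008);print('scene foot',Fs.round(4))
Ts=gs([(120,88),(288,32),(384,88),(190,150)],.225);print('scene top',Ts.round(4),Ts.mean(0))
# scene tray rim
hsv=cv2.cvtColor(s['image'],cv2.COLOR_RGB2HSV); m=(hsv[...,1]<90).astype(np.uint8); m[:,:70]=0;m[:,260:]=0;m[:240]=0;m[365:]=0
m=cv2.morphologyEx(m,cv2.MORPH_OPEN,np.ones((3,3)))
n,l,st,_=cv2.connectedComponentsWithStats(m); k=1+np.argmax(st[1:,4]); cs,_=cv2.findContours((l==k).astype(np.uint8),0,2)
ap=cv2.approxPolyDP(cv2.convexHull(cs[0]),5,True)[:,0]; print(ap.tolist(), np.array([onplane(s,u,v,.027)[:2] for u,v in ap]).round(4))
E
cat m.py|head -0; python3 - <<'E'
import cv2
a=cv2.imread('pics/top0.png')[235:365,360:505]; cv2.imwrite('pics/topt.png',cv2.resize(a,None,fx=4.5,fy=4.5,interpolation=0))
a=cv2.imread('pics/scene0.png')[235:365,75:260]; cv2.imwrite('pics/sct.png',cv2.resize(a,None,fx=4,fy=4,interpolation=0))
E
```

```text
[[0.5401 0.2028]
 [0.5482 0.1022]
 [0.4765 0.0963]
 [0.4667 0.1968]] [0.50788857 0.14951691]
[[0.5626 0.0612]
 [0.4655 0.054 ]
 [0.453  0.2019]]
0.1009 -85.4
0.101 -84.46
0.0737 -175.32
0.072 -175.3
0.0974 -175.78
0.1484 -85.19
[[0.5328 0.1935]
 [0.5397 0.1099]
 [0.4829 0.1048]
 [0.477  0.1885]] [0.50811353 0.14917365]
scene foot [[0.4758 0.0476]
 [0.5717 0.0564]
 [0.561  0.2022]]
scene top [[0.4808 0.0943]
 [0.4723 0.1918]
 [0.5433 0.1983]
 [0.5473 0.0921]] [0.51091164 0.14415886]
[[249, 282], [243, 296], [153, 360], [83, 305], [182, 245]] [[ 0.528  -0.0665]
 [ 0.5583 -0.0921]
 [ 0.6253 -0.2783]
 [ 0.4342 -0.3482]
 [ 0.3512 -0.1361]]
```

View pics/topt.png

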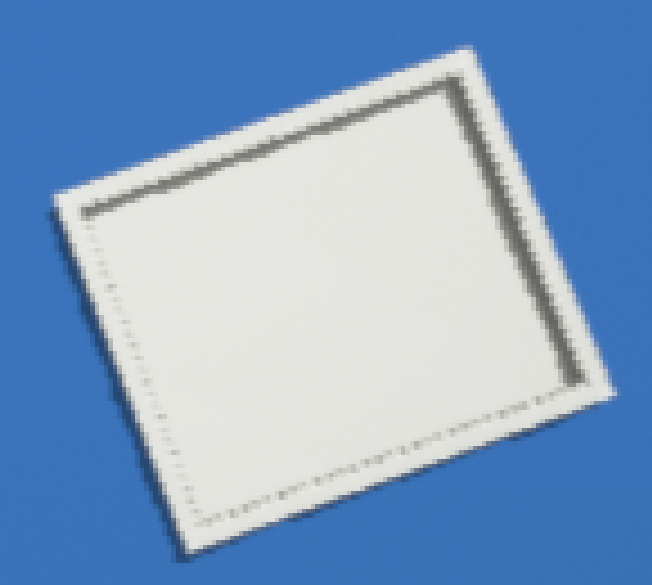

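View pics/sct.png

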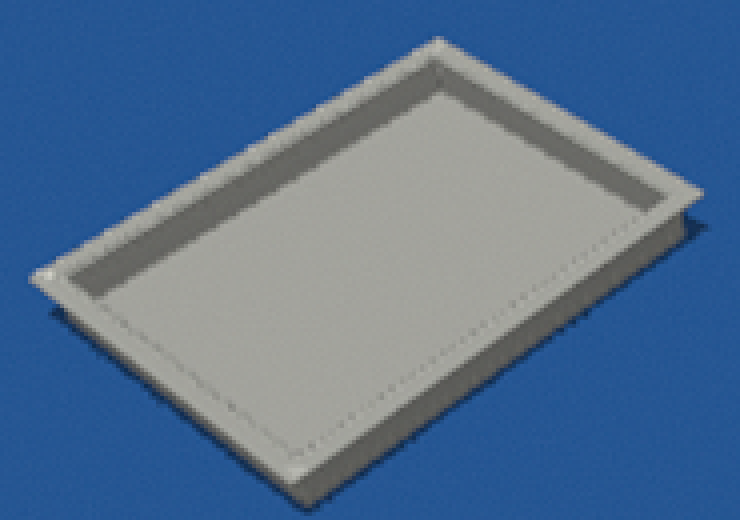

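The top view gives the column centre at about (0.507, 0.150), with its x axis at about 94.8°, and the tray centre at (0.475, -0.204), turned 20.1°. The scene view disagrees by up to 10 mm, so I will refine with the wrist camera once close. The grasp will come in from the mouth side, tool pitched about 30° below horizontal and camera uppermost, with the jaws across the carton's bare sides.

```bash
cat > plan.py <<'E'
import sys; from h import *
from scipy.spatial.transform import Rotation as R
def delta(p,z_az,pitch,roll=0,s=None):
    """tool z heading azimuth z_az(deg), pitched 'pitch' below horizontal, tool x uppermost"""
    s=s or telemetry.observe(); a=np.radians(z_az); t=np.radians(pitch)
    h=np.array([np.cos(a),np.sin(a),0]); Z=np.array([0,0,1.])
    z=h*np.cos(t)-Z*np.sin(t); x=h*np.sin(t)+Z*np.cos(t); y=np.cross(z,x)
    Rt=R.from_matrix(np.c_[x,y,z]); R0=R.from_rotvec(s['tcp_rot'])
    d=R0.inv().apply(np.array(p)-s['eef_pos'])*100; r=np.degrees((R0.inv()*Rt).as_rotvec())
    return d.round(2),r.round(2)
if __name__=='__main__':
    a=[float(v) for v in sys.argv[1:]]; print(*delta(a[:3],a[3],a[4]))
E
python3 - <<'E'
from h import *
c=dict(np.load('scene0.npz'));P=cloud(c)
for v,u in [(380,200),(330,380),(200,260),(300,60),(420,300),(260,270)]:
    q=P[v-4:v+5,u-4:u+5].reshape(-1,3); print(u,v,np.median(q,0).round(4))
E
python3 plan.py 0.35 0.35 0.38 94.8 90;python3 plan.py 0.24 0.60 0.38 94.8 90
```

```text
200 380 [ 0.6772 -0.2228 -0.0018]
380 330 [ 0.7323  0.0899 -0.0021]
260 200 [ 0.2327  0.0934 -0.0022]
60 300 [ 0.3617 -0.3826 -0.0023]
300 420 [ 0.825  -0.1206 -0.0016]
270 260 [ 0.4542  0.0117 -0.0021]
[-19.52 -19.5  -14.92] [-7.000e-02  5.000e-02  6.344e+01]
[ -0.04  -0.36 -14.95] [-7.000e-02  5.000e-02  6.344e+01]
```

```bash
python3 -m jog '[[[0,0,-4,0,0,0,8.5],[0,0,-8,0,0,7,8.5],[0,0,-12,0,0,14,8.5],[-2,-2,-15,0,0,21,8.5],[-5,-5,-15,0,0,28,8.5],[-7,-7,-15,0,0,35,8.5],[-9,-9,-15,0,0,42,8.5],[-11,-11,-15,0,0,49,8.5],[-14,-14,-15,0,0,56,8.5],[-17,-17,-15,0,0,63.4,8.5],[-19.5,-19.5,-15,0,0,63.4,8.5],[-19.5,-19.5,-15,0,0,63.4,8.5]]]' 60; python3 plan.py 0.48 -0.06 0.36 94.8 90;python3 plan.py 0.51 -0.03 0.36 94.8 30
```

```text
t: 1.15
eef_pos: [0.3547, 0.3423, 0.3824]
tcp_rot: [2.139, 2.297, 0.001]
contact_force: [0.6, -0.1, 0.5]
opening: 0.0854
[-41.02   9.61   2.33] [ 0.15  0.09 -0.7 ]
[-38.25  12.82   2.33] [ 0.5  60.09 -0.55]
```

```bash
python3 -m jog '[[[-4,1,0,0,0,0,8.5],[-8,2.2,0,0,0,0,8.5],[-12,3.4,0,0,0,0,8.5],[-16,4.8,0,0,0,0,8.5],[-20,6,0,0,0,0,8.5],[-24,7.2,0,0,0,0,8.5],[-28,8.5,0,0,0,0,8.5],[-32,10,0,0,0,0,8.5],[-36,11,0,0,0,0,8.5],[-39,12,0,0,0,0,8.5],[-41,12.5,0,0,0,0,8.5],[-41,12.5,0,0,0,0,8.5]]]'; python3 plan.py 0.51 -0.03 0.30 94.8 30
```

```text
t: 2.15
eef_pos: [0.5094, -0.0536, 0.3813]
tcp_rot: [2.135, 2.302, -0.002]
contact_force: [-0.9, 0.6, 0.1]
opening: 0.0848
[2.37 0.24 8.12] [ 0.26 60.14 -0.43]
```

```bash
python3 -m jog '[[[0,0,1,0,7,0,8.5],[0,0,2,0,14,0,8.5],[0,0,3,0,21,0,8.5],[0,0,4,0,28,0,8.5],[0,0,5,0,35,0,8.5],[0,0,6,0,42,0,8.5],[1,0,7,0,49,0,8.5],[2,0,8,0,56,0,8.5],[2.3,0.2,8,0,60,0,8.5],[2.3,0.2,8,0,60,0,8.5],[2.3,0.2,8,0,60,0,8.5],[2.3,0.2,8,0,60,0,8.5]]]'; python3 plan.py 0.51 -0.03 0.30 94.8 30; python3 -c "
from h import *
s,c=snap('wrist','wrist1');print(s['joint_positions'].round(2))"
```

```text
t: 3.15
eef_pos: [0.5094, -0.0242, 0.3022]
tcp_rot: [-1.504, -1.641, -0.868]
contact_force: [-0.3, 0.6, 0.5]
opening: 0.0851
[-0.48  0.01 -0.39] [-0.07  0.11  0.15]
[-0.12  0.45  0.81  1.66 -1.02  2.01  0.84]
```

View pics/wrist1.png

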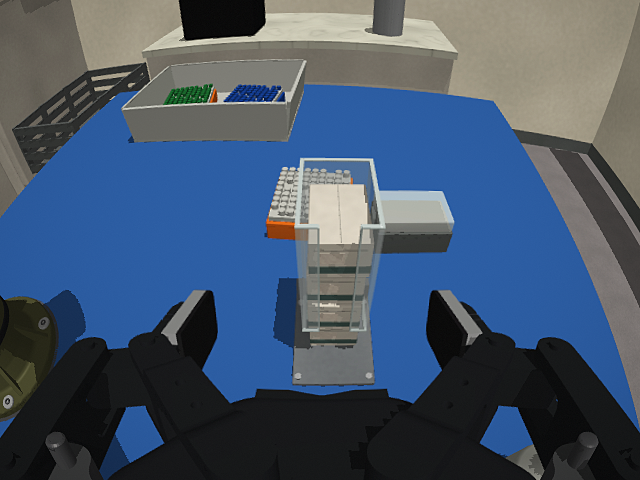

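The wrist view shows the foot plate's front corners near (293,384) and (373,384), and the lips' lower ends near (303,330) and (367,330). The stack sits slightly right of centre. Next I measure from this view.

```bash
cat >> h.py <<'E'
from scipy.spatial.transform import Rotation as R
def wray(c,u,v):
    f=240/np.tan(np.radians(float(c['vfov']))/2); d=np.array([u-c['cx'],v-c['cy']]); r=np.hypot(*d); a=r/f
    k=np.array([*(d/r*np.sin(a)),np.cos(a)]); M=c['mount']; Rw=R.from_rotvec(c['rot'])
    return Rw.apply(M[:3,3])+c['pos'], Rw.apply(M[:3,:3]@k)
def wplane(c,u,v,z):
    o,d=wray(c,u,v); return o+d*(z-o[2])/d[2]
E
python3 - <<'E'
import cv2
a=cv2.imread('pics/wrist1.png')[150:400,260:400]; cv2.imwrite('pics/w1z.png',cv2.resize(a[150:],None,fx=5.5,fy=5.5,interpolation=0));cv2.imwrite('pics/w1t.png',cv2.resize(a[:110],None,fx=5.4,fy=5.4,interpolation=0))
E
```

```text
(no output)
```

View pics/w1z.png

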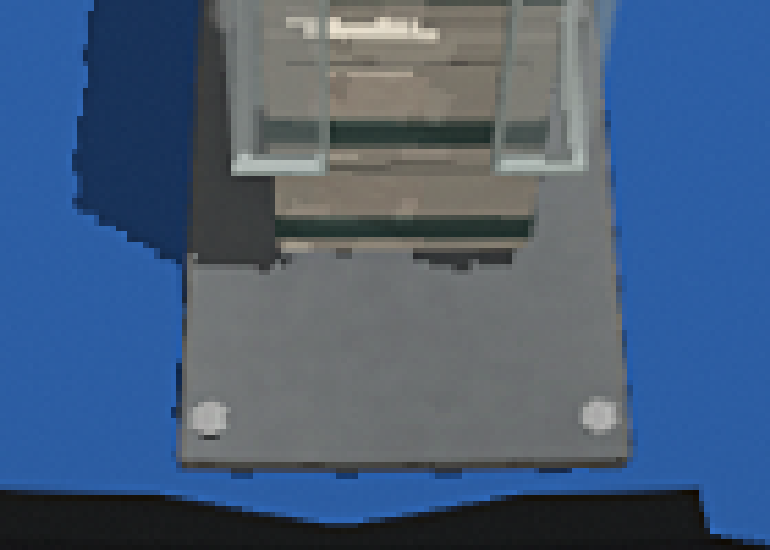

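View pics/w1t.png

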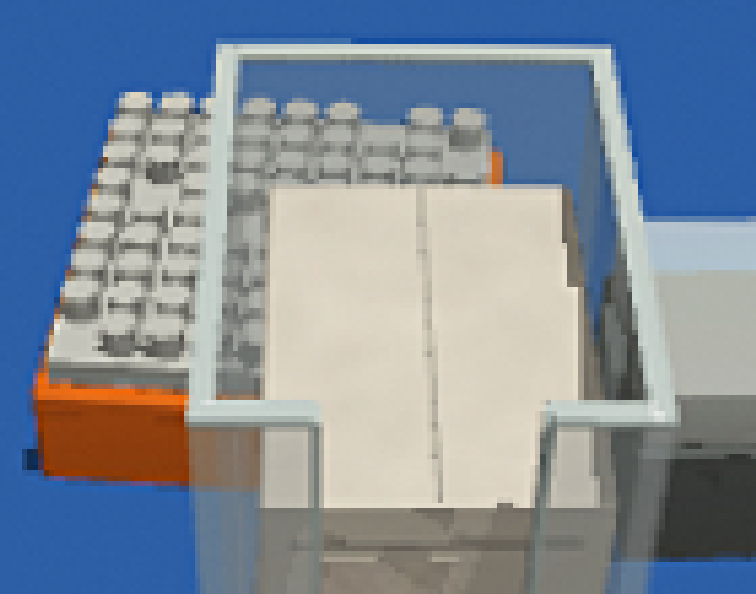

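```bash
python3 - <<'E'
from h import *
c=dict(np.load('wrist1.npz'))
g=lambda L,z,k,y0:np.array([wplane(c,260+x/k-.5,y0+y/k-.5,z)[:2] for x,y in L])
F=g([(180,460),(630,457)],.008,5.5,300); print('foot',F.round(4),F.mean(0)); d=F[1]-F[0]; print(np.linalg.norm(d),np.degrees(np.arctan2(d[1],d[0])))
C=g([(278,250),(530,248)],.008,5.5,300); d=C[1]-C[0]; print('c1 front',C.round(4),C.mean(0),np.linalg.norm(d),np.degrees(np.arctan2(d[1],d[0])))
T=g([(217,45),(610,45),(677,420),(188,420)],.225,5.4,150); print('top',T.round(4),T.mean(0))
L=g([(232,175),(588,172)],.062,5.5,300); print('lip',L.round(4),np.linalg.norm(L[1]-L[0]))
for i in range(4):
  d=T[(i+1)%4]-T[i]; print(np.linalg.norm(d).round(4),np.degrees(np.arctan2(d[1],d[0])).round(1))
E
```

```text
foot [[0.4683 0.052 ]
 [0.5663 0.0603]] [0.51731516 0.05613861]
0.09842494079944922 4.871778447886351
c1 front [[0.4842 0.1068]
 [0.5423 0.112 ]] [0.5132663  0.10942111] 0.058369474877973906 5.110213462778741
top [[0.4685 0.1969]
 [0.5417 0.2042]
 [0.55   0.1033]
 [0.4772 0.0968]] [0.50933288 0.15029892]
lip [[0.477  0.0954]
 [0.5505 0.102 ]] 0.0737838514475218
0.0736 5.7
0.1012 -85.3
0.0731 -174.9
0.1005 95.0
```

All three agree: column centre about (0.509, 0.150), axis 95°. Carton 1's front middle is at (0.5133, 0.1094). I move to the pre-grasp pose in front of the mouth.

```bash
python3 plan.py 0.518 0.0566 0.12 95 30;  python3 plan.py 0.518 0.0566 0.027 95 30
```

```text
[-11.81   1.5   16.07] [0.13 0.12 0.11]
[-19.85   1.47  20.74] [0.13 0.12 0.11]
```

```bash
python3 -m jog '[[[-3.5,0.2,2,0,0,0,8.5],[-7,0.4,4,0,0,0,8.5],[-10.5,0.6,6.5,0,0,0,8.5],[-13,0.9,10,0,0,0,8.5],[-15,1.1,13,0,0,0,8.5],[-17,1.3,16,0,0,0,8.5],[-18.5,1.4,18.5,0,0,0,8.5],[-19.6,1.5,20.3,0,0,0,8.5],[-19.8,1.5,20.7,0,0,0,8.5],[-19.8,1.5,20.7,0,0,0,8.5],[-19.8,1.5,20.7,0,0,0,8.5]]]'; python3 plan.py 0.518 0.0566 0.027 95 30; python3 -c "
from h import *
s,c=snap('wrist','wrist2');print(s['joint_positions'].round(2))
s,c=snap('scene','scene2')"
```

```text
t: 4.12
eef_pos: [0.5183, 0.0559, 0.028]
tcp_rot: [-1.504, -1.64, -0.871]
contact_force: [-0.2, -2.2, -0.3]
opening: 0.0852
[-0.05 -0.02  0.11] [0.21 0.06 0.07]
[-0.13  0.79  0.65  1.84 -1.19  1.69  1.18]
```

View pics/wrist2.png

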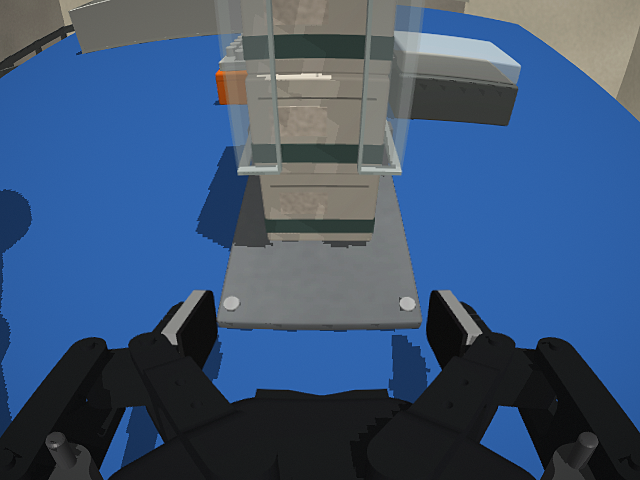

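View pics/scene2.png

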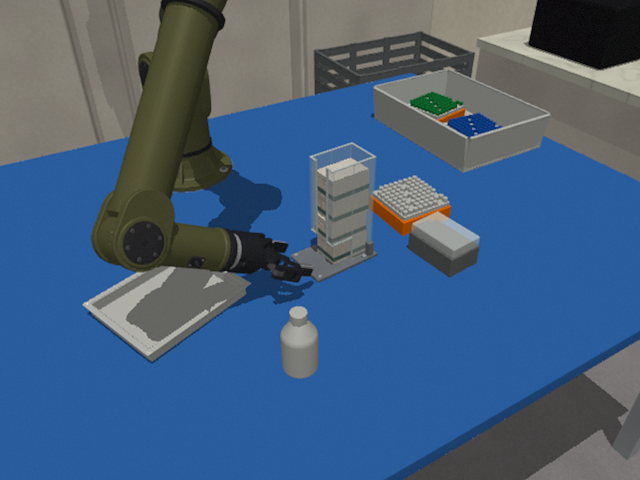

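The wrist view shows the carton's front between columns 262 and 372, midway between the fingertips (213 and 430) to within about 4 px. The scene view shows the gripper in front of the mouth, clear of everything. I now advance horizontally.

```bash
python3 -m jog '[[[1,0,1.73,0,0,0,8.5],[2,-0.1,3.46,0,0,0,8.5],[3,-0.1,5.2,0,0,0,8.5],[3.6,-0.1,6.24,0,0,0,8.5],[4.05,-0.1,7.05,0,0,0,8.5],[4.05,-0.1,7.05,0,0,0,8.5],[4.05,-0.1,7.05,0,0,0,8.5]]]'; python3 plan.py 0.5109 0.1378 0.027 95 30; python3 -c "
from h import *
s,c=snap('wrist','wrist3')
s,c=snap('scene','scene3')
cv2.imwrite('pics/s3z.png',cv2.resize(c['image'][140:300,220:400,::-1],None,fx=4,fy=3.7,interpolation=2))"
```

```text
t: 4.8
eef_pos: [0.5098, 0.1371, 0.0266]
tcp_rot: [-1.505, -1.639, -0.87]
contact_force: [-0.2, 0.2, -0.3]
opening: 0.085
[0.07 0.12 0.04] [ 0.18  0.04 -0.02]
```

View pics/wrist3.png

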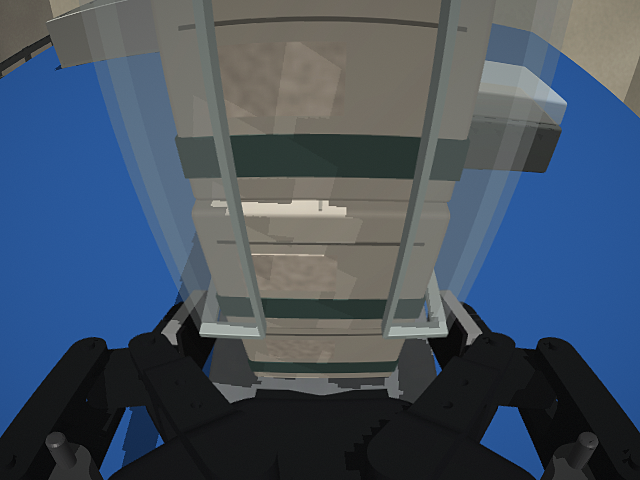

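View pics/s3z.png

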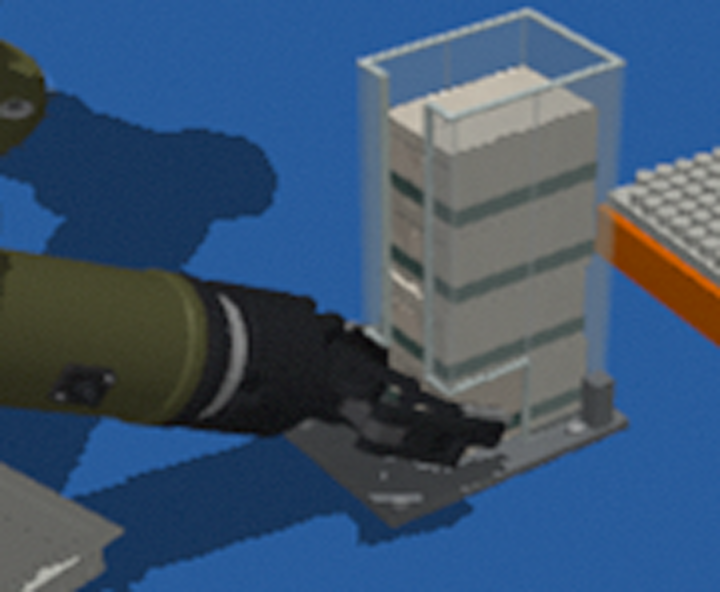

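In both views the fingers straddle the carton's bare front half, below and outside the side sheets, with no contact force. I close in two steps.

```bash
python3 -m jog '[[[0,0,0,0,0,0,6.8],[0,0,0,0,0,0,6.6],[0,0,0,0,0,0,6.4],[0,0,0,0,0,0,6.2]]]' 50;  python3 -m jog '[[[0,0,0,0,0,0,5.2],[0,0,0,0,0,0,5.2],[0,0,0,0,0,0,5.2],[0,0,0,0,0,0,5.2]]]' 50; python3 -c "
from h import *
s,c=snap('wrist','wrist4')"
```

```text
t: 5.23
eef_pos: [0.5103, 0.1368, 0.0259]
tcp_rot: [-1.507, -1.638, -0.87]
contact_force: [2.6, -0.7, -2.0]
opening: 0.0619
t: 5.57
eef_pos: [0.5101, 0.1364, 0.0258]
tcp_rot: [-1.508, -1.638, -0.869]
contact_force: [3.4, -5.1, -1.6]
opening: 0.0574
```

View pics/wrist4.png

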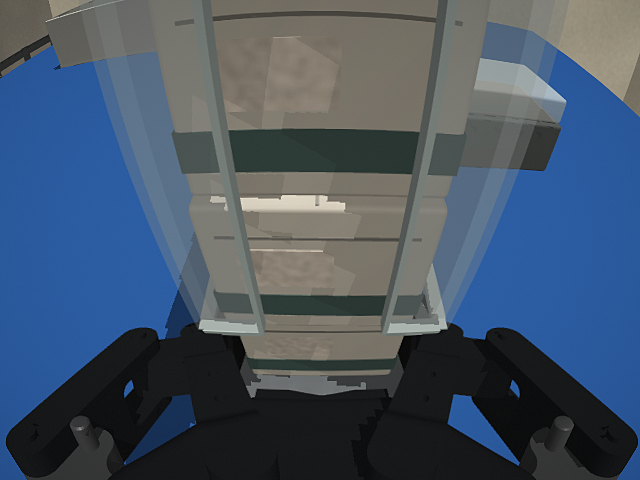

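Gripped at 57.4 mm. I draw the carton out briskly and horizontally, so the stack drops flat.

```bash
python3 -m jog '[[[-0.75,0,-1.3,0,0,0,5.2],[-2.5,0,-4.33,0,0,0,5.2],[-4.5,0,-7.8,0,0,0,5.2],[-6.4,0,-11.08,0,0,0,5.2],[-7.25,0,-12.55,0,0,0,5.2],[-7.25,0,-12.55,0,0,0,5.2],[-7.25,0,-12.55,0,0,0,5.2]]]'; python3 -c "
from h import *
s,c=snap('wrist','wrist5');print(s['joint_positions'].round(2))
s,c=snap('scene','scene5')
cv2.imwrite('pics/s5z.png',cv2.resize(c['image'][140:300,220:400,::-1],None,fx=4,fy=3.7,interpolation=2))"
```

```text
t: 6.2
eef_pos: [0.5211, -0.0081, 0.0257]
tcp_rot: [-1.506, -1.636, -0.868]
contact_force: [-0.2, 0.1, -1.6]
opening: 0.0573
[-0.03  0.85  0.67  1.76 -1.14  1.77  1.21]
```

View pics/wrist5.png

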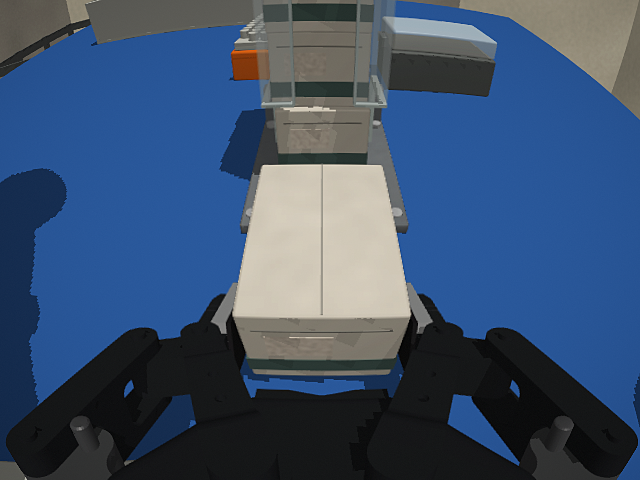

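View pics/s5z.png

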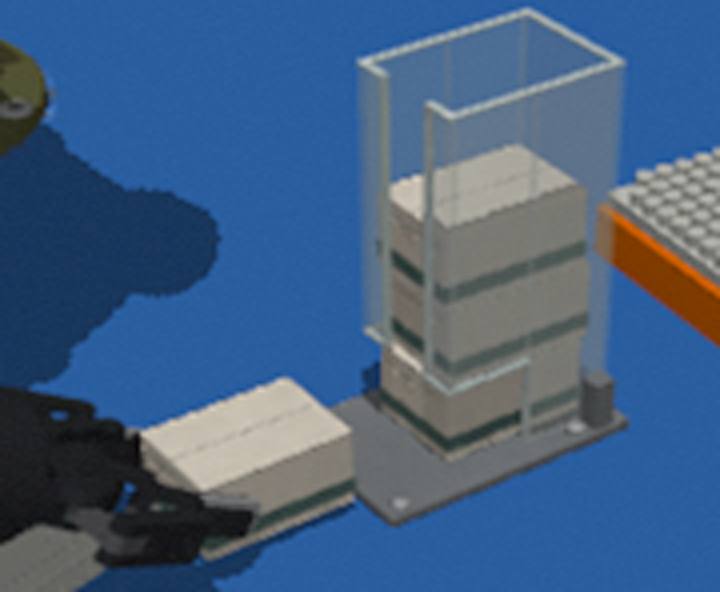

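The wrist and scene views show carton 1 out in the jaws, with its top at (235–410, 165–318). The three others have dropped flat in the column, the new bottom one at (320,135). Now I measure the carton's tilt in the hand.

```bash
cat >> h.py <<'E'
def wcloud(c):
    f=240/np.tan(np.radians(float(c['vfov']))/2); v,u=np.mgrid[:480,:640]; dx=u-c['cx'];dy=v-c['cy']; r=np.hypot(dx,dy)+1e-9; a=r/f
    z=c['z_map']; t=np.tan(a)*z; P=np.stack([dx/r*t,dy/r*t,z],-1); M=c['mount']; Rw=R.from_rotvec(c['rot']).as_matrix()
    return (P@M[:3,:3].T+M[:3,3])@Rw.T+c['pos']
def fit(q):
    q=q.reshape(-1,3); 
    A=np.c_[q[:,:2]-q[:,:2].mean(0),np.ones(len(q))]; k=np.ones(len(q),bool)
    for _ in range(4):
        s=np.linalg.lstsq(A[k],q[k,2],rcond=None)[0]; e=q[:,2]-A@s; k=abs(e)<2.5*e[k].std()+1e-5
    return s,e[k].std(),q[k].mean(0)
E
python3 - <<'E'
from h import *
c=dict(np.load('wrist5.npz')); P=wcloud(c)
s,e,m=fit(P[185:305,265:385]); h=np.array([-.0872,.9962]); w=np.array([.9962,.0872])
print('top plane slope deg along x_d',np.degrees(s[:2]@h),'across',np.degrees(s[:2]@w),'z',s[2],e,m)
s,e,m=fit(P[222:228,250:255]); print('foot z',m)
s,e,m=fit(P[250:350,20:150]); print('bench slope',np.degrees(s[:2]@h),np.degrees(s[:2]@w),'z',s[2],m)
L=[(262,165),(383,165),(409,318),(234,318)]
T=np.array([wplane(c,u,v,.056)[:2] for u,v in L]); print(T.round(4),T.mean(0))
for i in range(4):
  d=T[(i+1)%4]-T[i]; print(np.linalg.norm(d).round(4),np.degrees(np.arctan2(d[1],d[0])).round(1))
g=[(281,164),(366,163)]
print('c2',[wplane(c,u,v,.008)[:2].round(4) for u,v in g])
E
```

```text
top plane slope deg along x_d 0.04512697910091806 across -0.08691882407302252 z 0.056453031626383154 0.00043432192092143426 [ 0.52168597 -0.00341497  0.05645307]
foot z [0.49282794 0.00311143 0.05652334]
bench slope -0.012848805810498621 0.08482560202268094 z 0.0005026312038787457 [ 0.37876433 -0.00620882  0.0004934 ]
[[ 0.4882  0.0445]
 [ 0.5455  0.0493]
 [ 0.551  -0.0346]
 [ 0.4956 -0.0392]] [0.52008788 0.00499457]
0.0575 4.7
0.0841 -86.3
0.0556 -175.3
0.0841 95.1
c2 [array([0.4821, 0.1154]), array([0.5417, 0.1217])]
```

The carton is level in the hand (slopes under 0.1°) with its underside at about 8 mm. I lift it and carry it over the tray, turning to the tray's heading.

```bash
python3 plan.py 0.4692 -0.1884 0.087 110.1 30;  python3 plan.py 0.5211 -0.0081 0.087 94.8 30
```

```text
[ -3.57  -6.74 -18.44] [13.12 -0.12 -7.62]
[ 5.16 -0.02 -3.26] [-0.14 -0.11  0.02]
```

```bash
python3 -m jog '[[[1.5,0,-0.9,0,0,0,5.2],[3.2,0,-2,0,0,0,5.2],[5,0,-3.2,0,0,0,5.2],[4.5,-0.6,-4.5,1.5,0,-0.9,5.2],[3.4,-1.6,-6.5,3.3,0,-1.9,5.2],[2.3,-2.6,-8.7,5.2,0,-3,5.2],[1.2,-3.6,-11,7.2,0,-4.2,5.2],[0,-4.6,-13.2,9.2,0,-5.3,5.2],[-1.5,-5.6,-15.4,11.2,0,-6.5,5.2],[-2.8,-6.3,-17.3,12.4,-0.1,-7.2,5.2],[-3.57,-6.74,-18.44,13.1,-0.1,-7.6,5.2],[-3.57,-6.74,-18.44,13.1,-0.1,-7.6,5.2]]]'; python3 plan.py 0.4692 -0.1884 0.087 110.1 30; python3 -c "
from h import *
s,c=snap('wrist','wrist6');print(s['joint_positions'].round(2))
s,c=snap('scene','scene6')
s,c=snap('top','top6')"
```

```text
t: 7.3
eef_pos: [0.4687, -0.191, 0.0871]
tcp_rot: [-1.254, -1.788, -0.721]
contact_force: [-1.4, -0.1, -1.1]
opening: 0.0571
[0.11 0.14 0.2 ] [ 0.12  0.13 -0.11]
[ 0.26  0.91  0.62  1.42 -0.78  2.03  1.37]
```

View pics/wrist6.png

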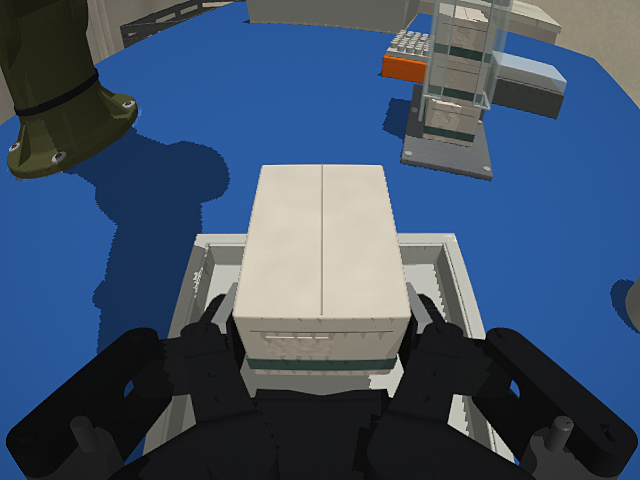

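View pics/scene6.png

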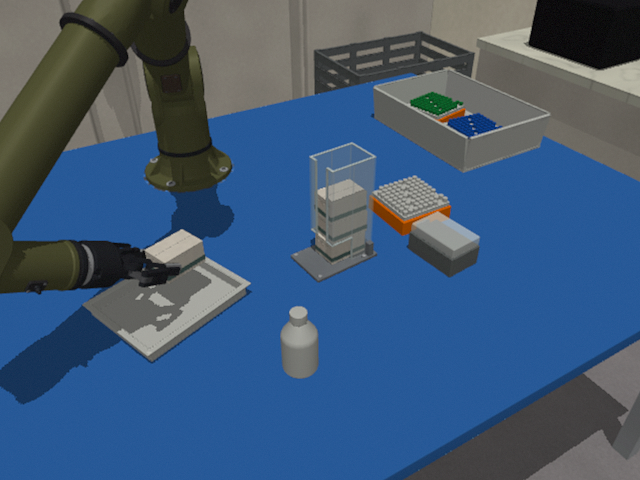

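View pics/top6.png

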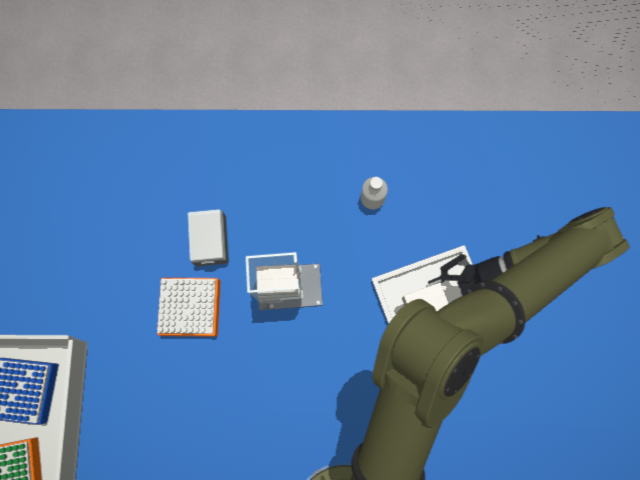

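The carton is over the tray. In the wrist view the tray's far rim runs from (195,235) to (455,234), nearly parallel with the carton's edge. Now I measure the tray's heading from here.

```bash
python3 - <<'E'
import cv2
a=cv2.imread('pics/wrist6.png')[215:345,160:500]; cv2.imwrite('pics/w6z.png',cv2.resize(a,None,fx=2.35,fy=2.35,interpolation=0))
from h import *
c=dict(np.load('wrist6.npz')); hsv=cv2.cvtColor(c['image'],cv2.COLOR_RGB2HSV)
blue=((hsv[...,0]>100)&(hsv[...,0]<115)&(hsv[...,1]>120)).astype(np.uint8)
# far rim outer edge: per column last blue row above tray
def line(P): 
    vx,vy,_,_=cv2.fitLine(np.array(P,np.float32),cv2.DIST_HUBER,0,.001,.001).ravel(); return np.degrees(np.arctan2(vy,vx)),np.mean(P,0)
far=[]
for u in list(range(205,240,2))+list(range(402,450,2)):
    col=blue[200:260,u]; k=np.where(col)[0]
    if len(k): far.append(wplane(c,u,200+k.max()+.5,.027)[:2])
print('far edge',line(far))
L=[];Rr=[]
for v in range(245,320,3):
    r=blue[v]; k=np.where(r[100:260])[0]; L.append(wplane(c,100+k.max()+.5,v,.027)[:2])
    k=np.where(r[420:560])[0]; Rr.append(wplane(c,420+k.min()-.5,v,.027)[:2])
print('left',line(L),'right',line(Rr))
P=wcloud(c); s,e,m=fit(P[185:305,265:385]); print(s,e,m)
for L in [[(262,165),(383,165),(409,318),(234,318)]]:
    T=np.array([wplane(c,u,v,m[2])[:2] for u,v in L]); print(T.round(4),T.mean(0))
    d=(T[0]+T[1]-T[2]-T[3]); print('carton yaw',np.degrees(np.arctan2(d[1],d[0])))
E
```

```text
far edge (np.float32(19.928293), array([ 0.44603749, -0.0925606 ]))
left (np.float32(-69.8584), array([ 0.36430414, -0.17015422])) right (np.float32(-70.300705), array([ 0.54424537, -0.10536879]))
[-0.00021307 -0.00178704  0.11782264] 0.00043536221611136384 [ 0.46791941 -0.18622829  0.11782224]
[[ 0.4235 -0.1495]
 [ 0.4773 -0.1299]
 [ 0.5044 -0.2089]
 [ 0.4523 -0.2278]] [ 0.46438517 -0.17901571]
carton yaw 109.56589684596248
```

View pics/w6z.png

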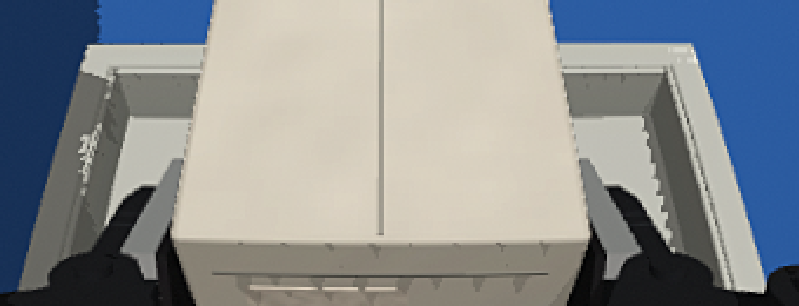

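```bash
python3 -m jog '[[[-1.3,0,0.75,0,0,0,5.2],[-2.6,0,1.5,0,0,0,5.2],[-3.9,0,2.25,0,0,0,5.2],[-4.7,0,2.7,0,0,0,5.2],[-5,0,2.9,0,0,0,5.2],[-5.2,0,3,0,0,0,5.2],[-5.2,0,3,0,0,0,5.2],[-5.2,0,3,0,0,0,5.2]]]'; python3 -c "
from h import *
s,c=snap('wrist','wrist7');print(s['joint_positions'].round(2)); s,c=snap('scene','scene7')
c=dict(np.load('wrist7.npz'));P=wcloud(c); s,e,m=fit(P[185:305,265:385]); print(s,e,m)"
```

```text
t: 8.12
eef_pos: [0.4696, -0.1898, 0.0276]
tcp_rot: [-1.252, -1.788, -0.722]
contact_force: [-0.1, 1.1, -2.2]
opening: 0.0569
[ 0.27  0.99  0.6   1.41 -0.8   1.97  1.41]
[ 0.00073675 -0.000773    0.05841816] 0.0004331908447637666 [ 0.46874438 -0.18499515  0.05841761]
```

View pics/scene7.png

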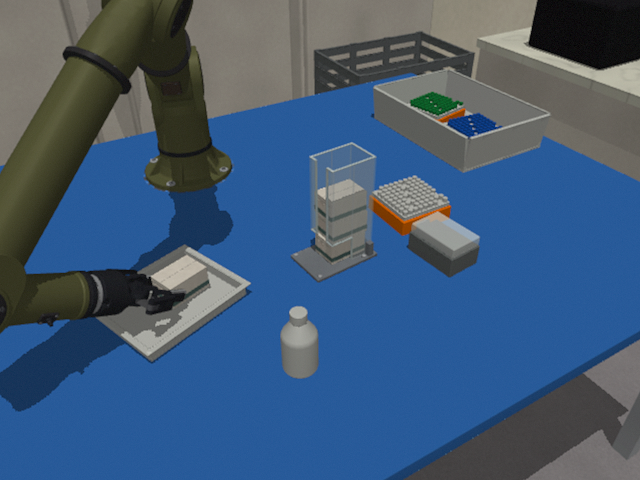

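The carton is inside the rim, about 6 mm above the floor. I lower it to contact.

```bash
python3 -m jog '[[[-0.1,0,0.06,0,0,0,5.2],[-0.2,0,0.12,0,0,0,5.2],[-0.3,0,0.17,0,0,0,5.2],[-0.4,0,0.23,0,0,0,5.2],[-0.45,0,0.26,0,0,0,5.2],[-0.45,0,0.26,0,0,0,5.2],[-0.45,0,0.26,0,0,0,5.2]]]';python3 -m jog '[[[-0.04,0,0.02,0,0,0,5.2],[-0.07,0,0.04,0,0,0,5.2],[-0.07,0,0.04,0,0,0,5.2],[-0.07,0,0.04,0,0,0,5.2]]]'
```

```text
t: 8.8
eef_pos: [0.4694, -0.1895, 0.0221]
tcp_rot: [-1.252, -1.788, -0.722]
contact_force: [-0.1, -0.0, -1.1]
opening: 0.0571
t: 9.13
eef_pos: [0.4695, -0.1896, 0.0218]
tcp_rot: [-1.252, -1.788, -0.722]
contact_force: [-0.9, -0.2, 1.7]
opening: 0.0573
```

The force changed by about +3 N, so the carton is on the floor. I release slowly.

```bash
python3 -m jog '[[[0,0,0,0,0,0,5.9],[0,0,0,0,0,0,6.1],[0,0,0,0,0,0,6.5],[0,0,0,0,0,0,7],[0,0,0,0,0,0,8],[0,0,0,0,0,0,8.5],[0,0,0,0,0,0,8.5],[0,0,0,0,0,0,8.5],[0,0,0,0,0,0,8.5]]]' 20; python3 -c "
from h import *
s,c=snap('wrist','wrist8')"
```

```text
t: 9.88
eef_pos: [0.4695, -0.1896, 0.0214]
tcp_rot: [-1.252, -1.788, -0.722]
contact_force: [0.6, 0.3, 0.5]
opening: 0.0847
```

View pics/wrist8.png

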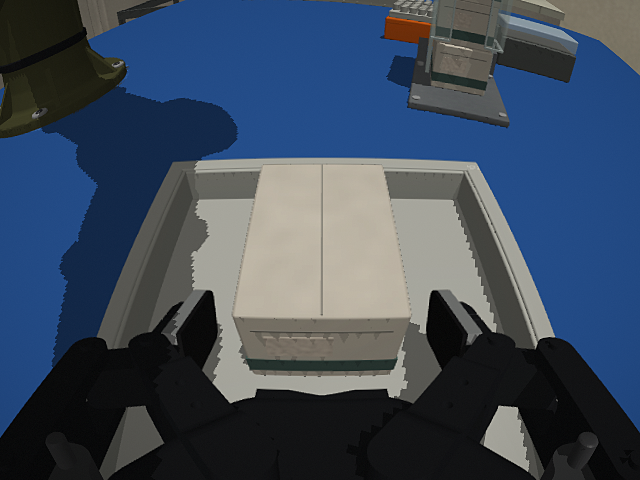

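The carton lies on the tray floor, square by eye, with both pads clear (finger gaps at columns 215 and 430). I back out along the tool axis and up.

```bash
python3 -m jog '[[[0.2,0,-1.2,0,0,0,8.5],[0.5,0,-3,0,0,0,8.5],[1,0,-5,0,0,0,8.5],[2,0,-7.5,0,0,0,8.5],[4,0,-9.5,0,0,0,8.5],[7,0,-11,0,0,0,8.5],[10,0,-12.5,0,0,0,8.5],[10,0,-12.5,0,0,0,8.5],[10,0,-12.5,0,0,0,8.5]]]'; python3 -c "
from h import *
s,c=snap('wrist','wrist9');s,c=snap('scene','scene9');s,c=snap('top','top9')"
```

```text
t: 10.68
eef_pos: [0.4901, -0.2458, 0.1744]
tcp_rot: [-1.253, -1.795, -0.728]
contact_force: [0.8, -0.7, -0.4]
opening: 0.0847
```

View pics/wrist9.png

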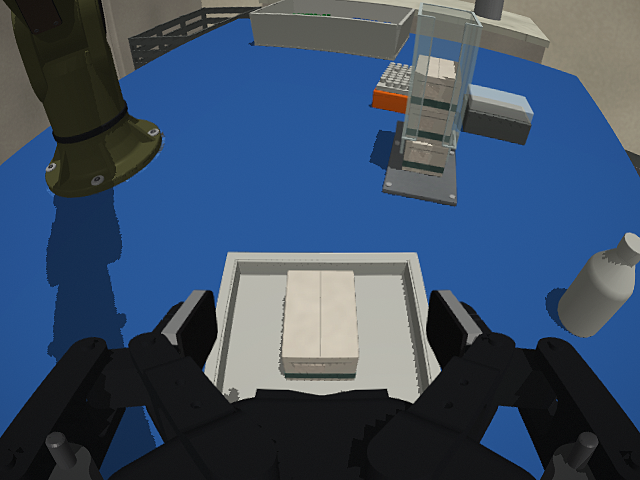

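View pics/scene9.png

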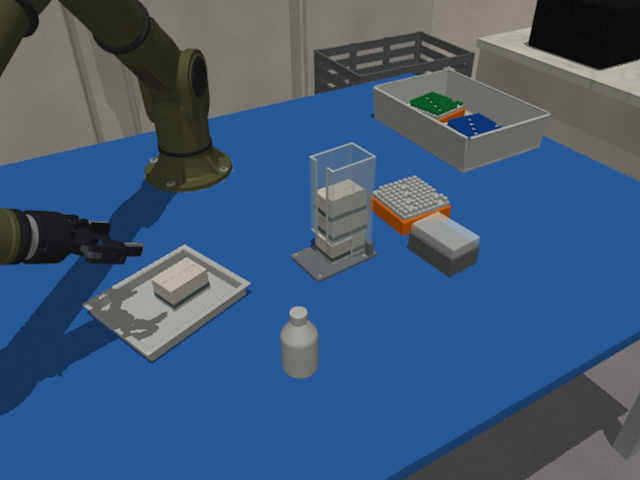

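```bash
python3 - <<'E'
from h import *
c=dict(np.load('wrist9.npz')); P=wcloud(c); hsv=cv2.cvtColor(c['image'],cv2.COLOR_RGB2HSV)
T=(P[...,2]>.047)&(P[...,2]<.058)&(np.hypot(P[...,0]-.4645,P[...,1]+.178)<.06)
q=P[T]; s,e,m=fit(q); print('top plane',np.degrees(s[:2]),'z',m,e)
r=cv2.minAreaRect(q[:,:2].astype(np.float32)); print('rect',r)
s,e,m=fit(P[(abs(P[...,2]-.004)<.004)&(np.hypot(P[...,0]-.475,P[...,1]+.2)<.1)]); print('floor',m)
d=dict(np.load('scene9.npz')); a=dict(np.load('scene0.npz'))
cv2.imwrite('pics/s9z.png',cv2.resize(d['image'][140:290,280:400,::-1],None,fx=4,fy=4))
t0=dict(np.load('top0.npz'))['image'].astype(int); t9=dict(np.load('top9.npz'))['image'].astype(int)
df=abs(t9-t0).sum(2)
for n,(x0,x1,y0,y1) in dict(vial=(150,230,270,345),tip=(180,235,200,272),spray=(350,400,165,225)).items(): print(n,(df[y0:y1,x0:x1]>60).sum())
E
```

```text
top plane [ 0.05558336 -0.04877776] z [ 0.466244   -0.18063181  0.05255334] 0.0006267161271103085
rect ((0.46491748094558716, -0.17764121294021606), (0.05852750316262245, 0.08494111150503159), 20.188627243041992)
floor [ 0.47061571 -0.18462591  0.00459516]
vial 0
tip 0
spray 0
```

View pics/s9z.png

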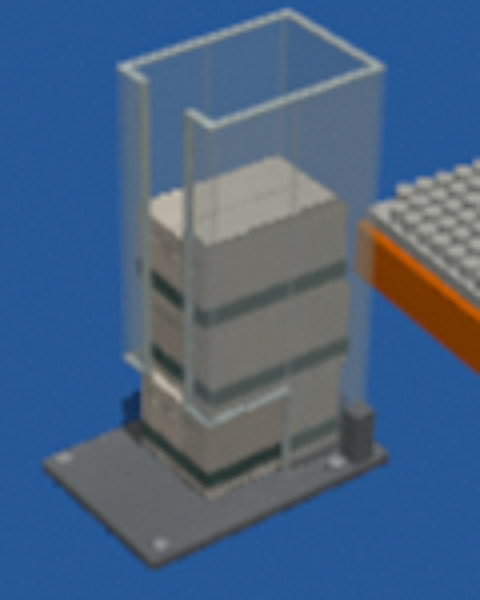

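The carton is at 20.2° against the tray's 19.9–20.1°, level, with its top at 52.5 mm. The bottle and both boxes are unchanged. In the enlarged scene view the new bottom carton looks a few mm ahead of those above it, so I measure how far.

```bash
python3 - <<'E'
from h import *
a=np.radians(95); h=np.array([np.cos(a),np.sin(a)]); w=np.array([np.sin(a),-np.cos(a)]); C=np.array([.509,.150])
for n in ['wrist9','wrist8']:
    c=dict(np.load(n+'.npz')); P=wcloud(c); X=(P[...,:2]-C)@h; Y=(P[...,:2]-C)@w
    for z0,z1 in [(.015,.05),(.064,.1),(.11,.145)]:
        k=(P[...,2]>z0)&(P[...,2]<z1)&(abs(Y)<.012)&(X>-.07)&(X<-.02)
        k2=k
        print(n,z0,k.sum(),np.median(X[k]).round(4),X[k].std().round(4), np.polyfit(P[k][:,2],X[k],1).round(3) if k.sum()>9 else '')
d=dict(np.load('scene9.npz'))['image'];c=dict(np.load('wrist9.npz'))
cv2.imwrite('pics/w9z.png',cv2.resize(c['image'][40:215,370:480,::-1],None,fx=3.4,fy=3.4))
P=wcloud(c); k=(P[...,2]>.14)&(P[...,2]<.165)&(abs((P[...,:2]-C)@w)<.025)&(abs((P[...,:2]-C)@h)<.04)
s,e,m=fit(P[k]); print('c4 top',k.sum(),np.degrees(s[:2]),m)
E
```

```text
wrist9 0.015 373 -0.0454 0.0009 [-0.006 -0.045]
wrist9 0.064 444 -0.0414 0.0009 [-0.003 -0.041]
wrist9 0.11 504 -0.0457 0.0008 [-0.003 -0.045]
wrist8 0.015 734 -0.0455 0.0009 [-0.001 -0.045]
wrist8 0.064 832 -0.0415 0.001 [ 0.001 -0.042]
wrist8 0.11 2 -0.0467 0.0009 
c4 top 485 [0.05637445 0.02967288] [0.51257469 0.14701299 0.15270086]
```

View pics/w9z.png

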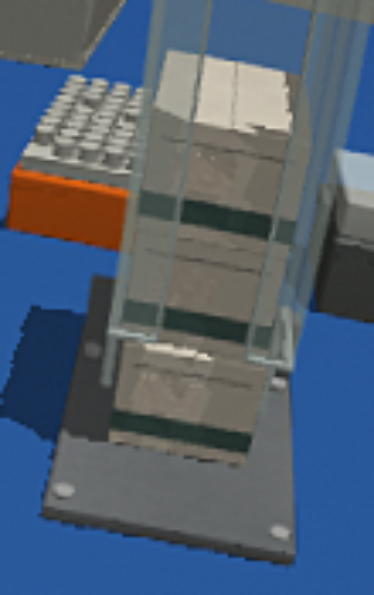

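The new bottom carton's front is at -45.5 mm, inside the -46 mm plane, and upright. The top of the stack is level at 152.7 mm (8 + 3×48 = 152). The arm touches nothing, so I hand in.

```bash
python3 -c "
from h import *
print(manip.hand_in())"
```

```text
the job is handed in; nothing more can be done
None
```

The bottom carton is out of the dispenser and lying in the white tray, and I handed the job in at about 11 s of the 48 s allowed. I gripped it by its bare sides, pulled it straight out through the mouth, lowered it onto the tray floor until it touched, released it and backed off.

Last checks:
- **Carton in the tray:** It is flat, with slopes under 0.1° and its top at 52.5 mm, which puts the underside on the 4 mm floor. It is the same way up. It sits at 20.2°, against 19.9–20.1° measured for the tray.
- **Other three cartons:** They dropped flat and stayed in the column. The top of the stack is level at 152.7 mm, where 152 mm is expected. The new bottom carton sits about 4 mm ahead of the one above it, with its front at -45.5 mm, just inside the mouth plane at -46 mm.
- **Vial box, bottle and tip box:** The top camera shows no change in any of them since the start.

**Disagreement:** Early on, the scene camera placed things up to about 10 mm away from the top camera. The wrist camera agreed with the top camera, so I used those two.

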